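# Park the microscope accessories in their holders

## Robot

A 6-joint arm with a two-finger parallel gripper is mounted at the origin on a cart in front of the work surface, level with it; the furniture and walls round the work are solid. World frame = base frame: x ahead of the robot, y to its left, z up, the work surface at z = 0. Lengths are in mm, angles in rad, forces in N, time in s.
With the tool pointing down it reaches from about 350 to 875 mm from the base axis. Payload 4.2 kg.
Tool frame: the origin (TCP) lies at the very end of the fingers, on their centre line; the grasp point (between the pads) lies 19 mm behind it (pinch_z is the distance from the TCP to the grasp point, in mm); z points along the fingers, y is the line along which they close (so a half turn about z gives the same grasp; the last joint's range is limited). The gripper opens to 85 mm and grips with 20 to 120 N. Pads are 22 mm wide; open, the fingers measure 114 mm over their backs; the gripper's body (76 mm by 85 mm) begins 54 mm behind the grasp point. The pads swing forward as they close: fully open they stand 13 mm farther back than shut.
Start: joints at [1.471, 0.385, 0.008, 0, -1.194, -0.259], TCP at [219.436, 585.19, 231.312] pointing down, gripper open.
Joint ranges: [-3.14, 3.14], [-1.21, 2.06], [-1.07, 1.41], [-3.16, 2.05], [-2.99, -0.16], [-3.1, 3.1]. Speed limits (rad/s): [2.79, 2.79, 3.14, 3.14, 3.14, 3.14].

## Interface

Orientations are given as a unit quaternion [x, y, z, w].
In Python, from bench import * gives the robot as it stands.
- The arm moves only by the tool arm_command, never from a script. Its argument "steps" is one flat list of numbers, 4 for each row, row after row: the shift along the tool's x, y, z in m, then the turn about the tool's z in rad. In form: [tx, ty, tz, roll, tx, ty, tz, roll, ...]. A call has 1 to 20 rows; each row shifts and turns the commanded pose from where the row before left it, along the tool's axes as they then stand; what a row does not reach is not made up. A row lasts 1/8 s, in which the tool goes at most 62.5 mm and 10.7 degrees, less where a joint would pass 70% of its speed; a pose out of reach is approached as far as the arm can. A call with a gripper value outside its range is refused whole. "grip" is the finger opening in m, from 0 to 0.0854, set as the call begins (left out, the last holds). The fingers move at their own pace and stop on an object; the grip force is fixed at half the most. Time passes only in rows, so rows that do not move let the fingers close. It gives the time, the measured TCP pose, the force, the opening and the grip force at its end, in the units of the state.
- read_state(): the state, without advancing time (a new reading comes with each control period).
- get_image(name): name is "side" or "top"; returns the picture (420x560x3 uint8, red, green, blue); there is no depth.
- get_calibration(name): a dict with "camera_matrix" (3x3 intrinsics, pixels), "cam_to_world" (4x4, takes a point from camera to world coordinates). Camera axes: x right, y down, z forward; pixel columns grow to the right and rows downward; lengths in mm; the calibration is good to about 2 mm. A picture is of the moment at which its call begins. get_calibration takes no time and is no camera call.
- job_done(): hands the job in; it is judged then, once.
The state is a dict: "clock": time; "joints": joint angles; "joint_vel": joint speeds; "joint_efforts": joint torques, N m; "position": TCP position; "ee_rot": TCP orientation; "contact_force": force on the tool from outside, world axes, zero at the start; "wrist_torque": the same for the moment, N m; "gripper_width": finger opening in mm; "grasp_force": force on a finger pad.
Only numpy, scipy, OpenCV 4.12 (cv2) and the standard library are available. Lean on these libraries where they do the work, as an engineer would, in place of code of your own. Each camera call takes 0.05 s, during which the arm holds its last target. There are 200 camera calls.

## Task

Tidy the open desk in front of the monitor: put the white objective case with the black lid, the small amber bottle with the white cap, the black filter cube and the white bench timer each into its own matching black-rimmed holder on the desk, so that each stands upright with its whole base flat on the floor inside the rim. The case goes into the large round holder with the white floor, the bottle into the small round one with the orange floor, the cube into the square one with the green floor and the timer into the oblong one with the grey floor; leave the round culture dish lying where it is.

Things in the scene. Friction and masses are not known exactly. Their poses are not given: they have to be found in the camera images.
- lens_case: White cylindrical microscope objective case with a black ribbed screw lid, which is fixed on: body 42 mm in diameter up to 45 mm, lid 45 mm in diameter from 46 to 66 mm height; about 0.07 kg. Origin: centre of its underside (z up when it stands upright). Loose, stands upright on the desk at the start. Yaw is of no account. (The case far back behind the monitor is not meant.)
- amber_bottle: Small amber glass bottle with a white cap and a paper label, closed: body 26 mm in diameter, 62 mm high in all, narrower above about 35 mm; about 0.035 kg. Origin: centre of its underside (z up when it stands upright). Loose, stands upright on the desk at the start. Yaw is of no account. (Similar bottles far back behind the monitor are not meant.)
- filter_cube: Black fluorescence filter cube with a round green window in its front (-x) side and a small paper label on top: 34 mm along its x (from -18 to +16 mm), 40 mm along its y, 36 mm high; about 0.09 kg. Origin: centre of its underside (z up when it stands upright). Loose, stands upright on the desk at the start. (The dark things far back at the right of the desk are not meant.)
- timer: White bench timer with a grey display in its front (-x) side, a block 41 mm along its x, 68 mm along its y, 50 mm high; about 0.07 kg. Origin: centre of its underside (z up when it stands upright). Loose, stands upright on the desk at the start. It fits its holder with its y along the holder's y, either way round. (A similar timer far back behind the monitor is not meant.)
- case_holder: Large round holder with a white floor for the objective case: inner diameter 61 mm, outer 71 mm (77 mm at the foot). Fixed, does not move. Origin: centre of its underside on the desk. The coloured inner floor is 5 mm above the desk, the 5 mm thick black rim rises 7 mm above that floor (rim top 12 mm above the desk). 
- bottle_holder: Small round holder with an orange floor for the amber bottle: inner diameter 44 mm, outer 54 mm (60 mm at the foot). Fixed, does not move. Origin: centre of its underside on the desk. The coloured inner floor is 5 mm above the desk, the 5 mm thick black rim rises 7 mm above that floor (rim top 12 mm above the desk). 
- cube_holder: Square holder with a green floor for the filter cube: inside 56 x 56 mm, outside 66 x 66 mm (72 mm at the foot), sides along its x and y. Fixed, does not move. Origin: centre of its underside on the desk. The coloured inner floor is 5 mm above the desk, the 5 mm thick black rim rises 7 mm above that floor (rim top 12 mm above the desk). The cube may stand in it any of the four ways round.
- timer_holder: Oblong holder with a grey floor for the timer: inside 58 mm along its x and 86 mm along its y, outside 68 x 96 mm (74 x 102 mm at the foot). Fixed, does not move. Origin: centre of its underside on the desk. The coloured inner floor is 5 mm above the desk, the 5 mm thick black rim rises 7 mm above that floor (rim top 12 mm above the desk). 
- culture_dish: Flat round whitish culture dish with lid, 62 mm in diameter, 14 mm high, lying on the desk on the robot side of the work: a bystander to be left where it is. Origin: centre of its underside.
There are look-alikes about, which are no part of the job. What is shaped like the timer but yellow is not meant.

How it is judged:
By the outcome, as a careful person would: the job done as asked, in the order asked, and still so for the second after the job is handed in, with the robot touching nothing.
It also fails if it takes over 99 s, if anything falls off the work surface, if the arm or the gripper's body presses on something with over 40 N, if the wrist force passes 120 N, or if a joint passes its speed limit or range.

## Working session

There is one attempt and no reset: what is moved stays moved. The work goes in short steps, Python scripts to look and compute and a tool call to move; the robot and the scene stay as the last step left them, time stands still between calls to the robot, and variables do not carry over. Pictures are saved under pics/ and viewed, at most 14 in all, crops included, and the job is handed in when it is done.

Besides the shell and the picture viewer there is one more tool, called by a JSON object that holds its "api" and its "payload", one argument or row to a line. arm_command: Moves the arm, as the interface text tells. Its arguments: {"type":"object","properties":{"steps":{"type":"array","items":{"type":"number"}},"grip":{"type":"number"}},"required":["steps"]}

```bash
mkdir -p pics; python3 - <<'E'
from bench import *
import cv2
for n in("top","side"):
    cv2.imwrite(f"pics/{n}0.png",cv2.resize(get_image(n)[:,:,::-1],(800,600),interpolation=cv2.INTER_CUBIC))
    c=get_calibration(n);print(c["camera_matrix"],c["cam_to_world"])
print(read_state())
E
```

```text
[[385.70818748   0.         274.72677696]
 [  0.         385.70818748 210.95954243]
 [  0.           0.           1.        ]] [[ 1.35010501e-03 -9.93891779e-01  1.10350842e-01  4.09013135e+02]
 [-9.99898122e-01 -2.90980629e-03 -1.39742031e-02 -9.77892337e+01]
 [ 1.42099452e-02 -1.10320734e-01 -9.93794452e-01  1.09010964e+03]
 [ 0.00000000e+00  0.00000000e+00  0.00000000e+00  1.00000000e+00]]
[[384.98305644   0.         281.38484724]
 [  0.         384.98305644 209.1233623 ]
 [  0.           0.           1.        ]] [[ 9.75851593e-01 -1.10182684e-01  1.88609237e-01  3.61171959e+02]
 [-2.18337968e-01 -4.66342043e-01  8.57236042e-01 -9.18580209e+02]
 [-6.49615083e-03 -8.77715714e-01 -4.79137689e-01  5.07794181e+02]
 [ 0.00000000e+00  0.00000000e+00  0.00000000e+00  1.00000000e+00]]
{'clock': 0.1, 'joints': array([ 1.47062665e+00,  3.85498244e-01,  6.81487152e-03, -4.18901495e-04,
       -1.19398322e+00, -2.58596567e-01]), 'joint_vel': array([ 0.00132199, -0.00257795,  0.00269366,  0.00194449, -0.00076163,
       -0.00167927]), 'joint_efforts': array([-1.36098070e-04, -3.93319952e+01,  1.88928527e+01,  4.19792891e+00,
       -2.59940061e-03,  3.77264129e-06]), 'position': array([219.25983024, 584.75383615, 230.34262919]), 'ee_rot': array([ 9.83939709e-01, -1.78498560e-01, -1.20075901e-04,  9.47604917e-04]), 'contact_force': array([-0.02489091, -0.0442968 ,  0.36372358]), 'wrist_torque': array([-0.0158349 , -0.00878811, -0.01963098]), 'grasp_force': 0.0, 'gripper_width': 85.59907951082924}
```

View pics/top0.png

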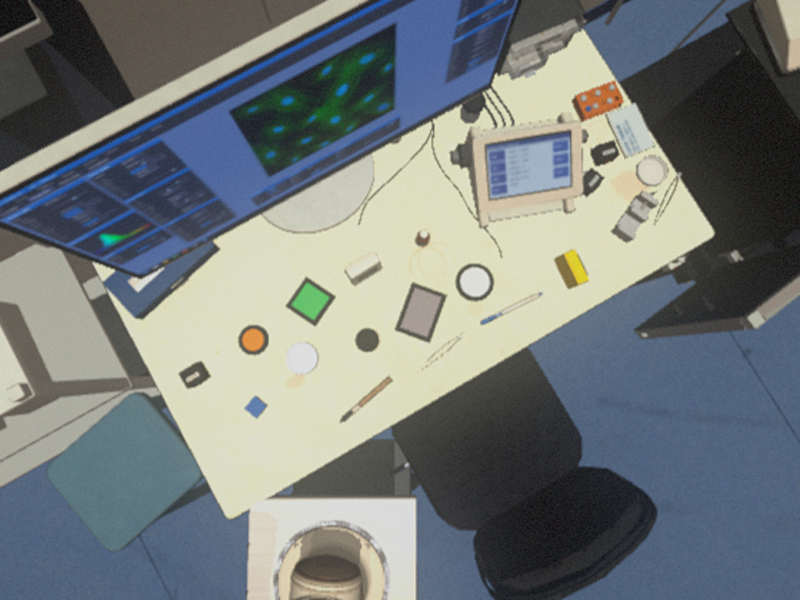

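View pics/side0.png

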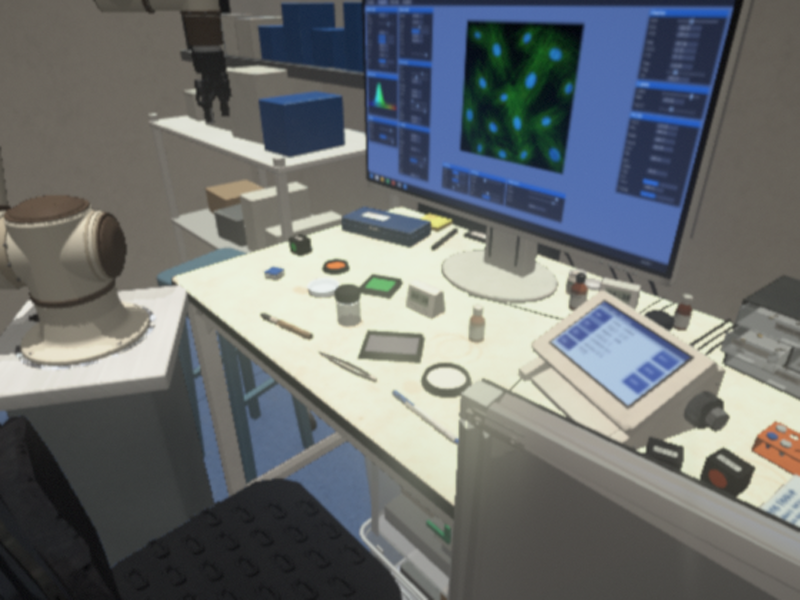

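The top picture (800x600) shows these candidates:
- **Case:** (367,340). The look-alike is behind the monitor.
- **Bottle:** (423,237). The look-alikes are at the back, at side-picture (578,290) and (683,310).
- **Cube:** (194,375). The look-alikes are the dark things at (604,152) and (592,182).
- **Timer:** (363,267). The yellow block at (570,268) and the timer behind the monitor are not meant.
- **Holders:** white (475,282), orange (254,340), green (311,301), grey (421,312). The dish is at (302,358).

Next is a close crop to check these choices.

```bash
python3 - <<'E'
from bench import *
import cv2
im=get_image("top")[:,:,::-1]
cv2.imwrite("pics/c1.png",cv2.resize(im[150:300,125:255],None,fx=4,fy=4,interpolation=cv2.INTER_CUBIC))
cv2.imwrite("pics/c2.png",cv2.resize(im[150:260,225:365],None,fx=5,fy=5,interpolation=cv2.INTER_CUBIC))
E
```

```text
(no output)
```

View pics/c1.png

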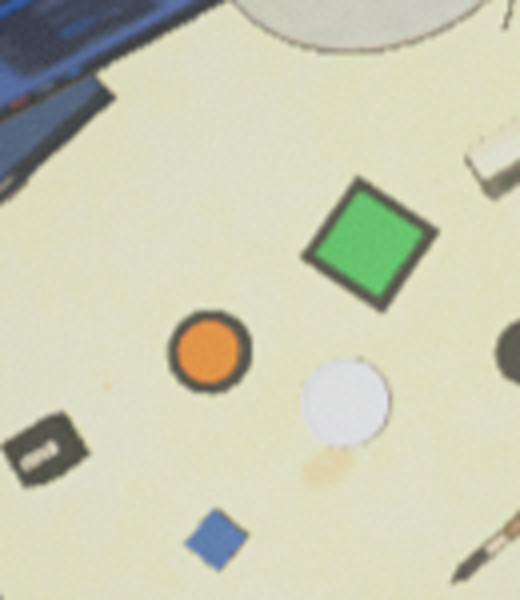

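View pics/c2.png

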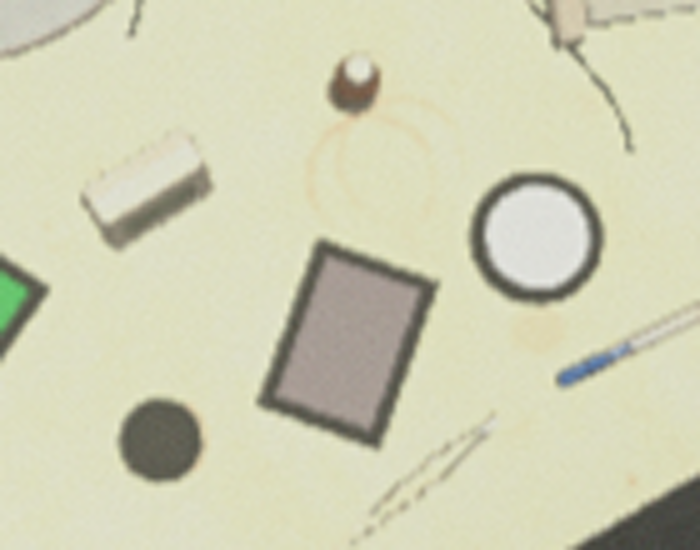

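The crops confirm the choices. In c1 (4x, offset 125,150), the green holder corners are at (358,178), (439,232), (382,312) and (301,257). The orange holder is at (210,351) and the black cube is at (46,450).

In c2 (5x, offset 225,150), the case lid is at (160,440), the bottle cap at (359,68) and the white holder at (537,237). The grey holder corners are at (320,240), (438,284), (378,447) and (259,402). The timer top runs from (83,197) to (183,132) and (210,175).

```bash
cat > h.py <<'E'
from bench import *
import numpy as np, cv2
from scipy.optimize import minimize
def ray(n,uv,z):
    c=get_calibration(n);K=c["camera_matrix"];T=c["cam_to_world"]
    d=T[:3,:3]@np.linalg.inv(K)@np.array([uv[0],uv[1],1]);o=T[:3,3]
    return (o+d*(z-o[2])/d[2])[:2]
def proj(n,P):
    c=get_calibration(n);T=np.linalg.inv(c["cam_to_world"]);q=(np.c_[P,np.ones(len(P))]@T.T)[:,:3]@c["camera_matrix"].T
    return q[:,:2]/q[:,2:]
def box(p,x0,x1,hy,h,z0=0):
    x,y,a=p;L=np.array([[i,j] for i in(x0,x1) for j in(-hy,hy)])
    R=np.array([[np.cos(a),-np.sin(a)],[np.sin(a),np.cos(a)]])
    W=L@R.T+[x,y];return np.vstack([np.c_[W,np.full(4,z0)],np.c_[W,np.full(4,z0+h)]])
def fit(n,mask,dims,p0,s=4):
    def cost(p):
        m=np.zeros((mask.shape[0]*s,mask.shape[1]*s),np.uint8)
        cv2.fillConvexPoly(m,cv2.convexHull(((proj(n,box(p,*dims))+.5)*s).astype(np.float32)).round().astype(int),1)
        M=cv2.resize(mask.astype(np.uint8),None,fx=s,fy=s,interpolation=cv2.INTER_NEAREST)
        return 1-(m&M).sum()/(m|M).sum()
    r=min((minimize(cost,[p0[0],p0[1],a],method='Nelder-Mead',options=dict(initial_simplex=np.array([[p0[0],p0[1],a],[p0[0]+8,p0[1],a],[p0[0],p0[1]+8,a],[p0[0],p0[1],a+.2]]))) for a in p0[2]),key=lambda r:r.fun)
    return r.x,r.fun
def go(x,y,z,psi=None):
    "remaining move from the present pose, tool axes"
    s=read_state();q=s["ee_rot"];p=2*np.arctan2(q[1],q[0]);X,Y,Z=s["position"]
    roll=0 if psi is None else -((psi-p+np.pi/2)%np.pi-np.pi/2)
    dx,dy=x-X,y-Y
    print("tx %.1f ty %.1f tz %.1f roll %.3f psi %.3f"%(dx*np.cos(p)+dy*np.sin(p),dx*np.sin(p)-dy*np.cos(p),Z-z,roll,p),"J",s["joints"].round(2))
E
python3 - <<'E'
from h import *
c1=lambda u,v:(125+u/4-.4,150+v/4-.4)
c2=lambda u,v:(225+u/5-.4,150+v/5-.4)
R=lambda c,u,v,z:ray("top",c(u,v),z)
print("case",R(c2,160,440,66),"bottle",R(c2,359,68,62),"white",R(c2,537,237,12),"orange",R(c1,210,351,12))
for n,c,L,z in(("grey",c2,[(320,240),(438,284),(378,447),(259,402)],12),("green",c1,[(358,178),(439,232),(382,312),(301,257)],12),("timertop",c2,[(83,197),(183,132),(210,175),(112,230)],50),("cubehull",c1,[(63,412),(90,453),(27,487),(3,447)],18)):
    P=np.array([R(c,*p,z) for p in L]);e=np.roll(P,-1,0)-P
    print(n,P.mean(0),"edges",np.hypot(*e.T).round(1),"ang",np.arctan2(e[:,1],e[:,0]).round(3))
im=get_image("top");hsv=cv2.cvtColor(im,cv2.COLOR_RGB2HSV)
m=np.zeros(im.shape[:2],bool);sl=np.s_[248:278,122:152]
d=(np.abs(im[sl].astype(int)-np.array([220,220,190])).sum(2)>130)
d=cv2.morphologyEx(d.astype(np.uint8),cv2.MORPH_CLOSE,np.ones((7,7)))
m[sl]=d;print("cubepx",m.sum())
p=R(c1,46,450,18)
print("cube",fit("top",m,(-18,16,20,36),(p[0],p[1],(-2.1,-.5,1.05,2.6))))
E
```

```text
case [451.56880404 -64.25175142] bottle [ 654.13517579 -171.06433477] white [ 568.94869366 -274.99304838] orange [454.07789702 158.51743442]
grey [ 508.51988797 -168.15516607] edges [71.  98.1 71.  97.9] ang [-1.928  2.783  1.211 -0.359]
green [528.85657177  48.79558326] edges [69.  68.6 69.  68.2] ang [-2.157  2.536  0.98  -0.605]
timertop [592.13944353 -55.76717575] edges [65.3 28.1 61.4 24.2] ang [-0.982 -2.583  2.092  0.722]
cubehull [386.03902561 267.32283165] edges [34.1 47.9 32.3 46.6] ang [-2.531  2.073  0.574 -1.032]
cubepx 276
cube (array([386.92233247, 267.87591997,   0.57791422]), np.float64(0.07832382623957879))
```

{"api": "arm_command", "payload": {
  "steps": [0, 0.05, 0, 0, 0, 0.05, 0, 0, 0, 0.05, 0, 0, 0, 0.05, 0, 0],
  "grip": 0.085
}}

```text
clock: 0.7
position: [148.8, 396.3, 231.1]
ee_rot: [0.984, -0.179, 0.0, 0.0]
contact_force: [-0.6, 0.5, -0.2]
gripper_width: 84.9
grasp_force: 0.0
```

```bash
python3 - <<'E'
from h import *
c2=lambda u,v:(225+u/5-.4,150+v/5-.4)
for n,u,v,z in(("L",83,197,50),("T",183,132,50),("b0",118,248,0),("b1",212,188,0)):print(n,ray("top",c2(u,v),z).round(1))
im=get_image("side")[:,:,::-1]
cv2.imwrite("pics/s1.png",cv2.resize(im[160:260,180:350],(800,470),interpolation=cv2.INTER_CUBIC))
go(452,-64,110)
E
```

```text
L [584.5 -20.9]
T [620.8 -75.2]
b0 [563.6 -37.4]
b1 [598.4 -90.9]
tx 444.7 ty 317.5 tz 120.4 roll 0.000 psi -0.360 J [ 1.6   0.02 -0.46 -0.   -1.09 -0.39]
```

View pics/s1.png

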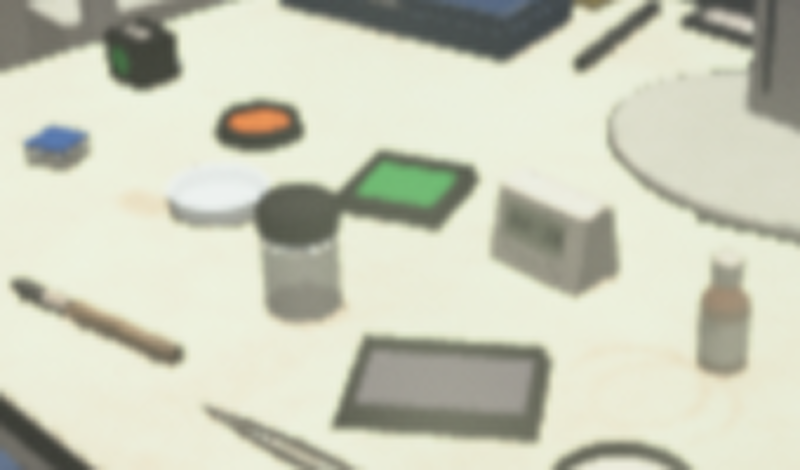

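The crop shows the case, the bottle, the tapered white timer, and the cube with its green window facing the robot and the camera. Now the case.

{"api": "arm_command", "payload": {
  "steps": [0.051, 0.007, 0, 0, 0.051, 0.007, 0, 0, 0.051, 0.007, 0, 0, 0.051, 0.007, 0, 0, 0.051, 0.007, 0, 0, 0.051, 0.007, 0, 0, 0.0175, 0.0345, 0.012, 0, 0.0175, 0.0345, 0.012, 0, 0.0175, 0.0345, 0.012, 0, 0.0175, 0.0345, 0.012, 0, 0.0175, 0.0345, 0.012, 0, 0.0175, 0.0345, 0.012, 0, 0.0175, 0.0345, 0.012, 0, 0.0175, 0.0345, 0.012, 0, 0, 0, 0, 0]
}}

```text
clock: 2.62
position: [454.5, -58.4, 134.2]
ee_rot: [0.984, -0.18, -0.001, 0.0]
contact_force: [-0.0, 0.4, -0.1]
gripper_width: 85.2
grasp_force: 0.0
```

```bash
python3 - <<'E'
from h import *
for n in("top","side"):
    u=proj(n,np.array([[452,-64,66]]))[0].round().astype(int);print(u)
    im=get_image(n)[:,:,::-1];cv2.imwrite(f"pics/a_{n}.png",cv2.resize(im[u[1]-40:u[1]+40,u[0]-40:u[0]+40],(480,480),interpolation=cv2.INTER_CUBIC))
a,b=cv2.imread("pics/a_top.png"),cv2.imread("pics/a_side.png");cv2.imwrite("pics/a.png",cv2.resize(np.hstack([a,b]),(800,400)))
go(452,-64,30)
E
```

```text
[257 237]
[243 201]
tx -0.5 ty 8.0 tz 105.3 roll 0.000 psi -0.360 J [ 0.23  0.21 -0.52  0.   -0.84  0.98]
```

View pics/a.png

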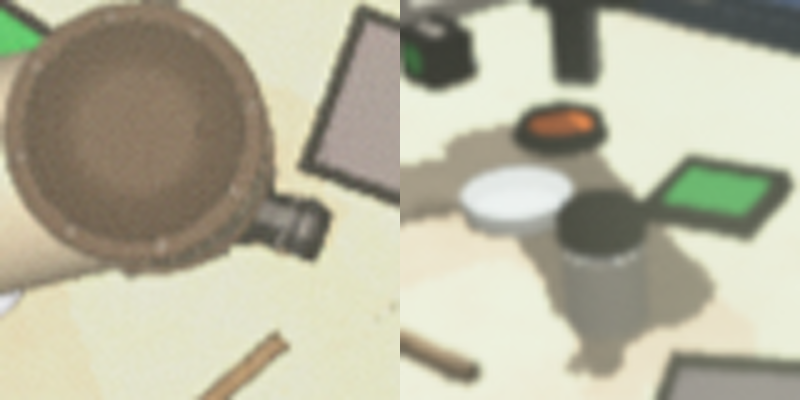

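The gripper stands over the case, with the right finger at (310,225) in the left half, and the case is clear below it.

{"api": "arm_command", "payload": {
  "steps": [0, 0.008, 0.02, 0, 0, 0, 0.03, 0, 0, 0, 0.03, 0, 0, 0, 0.025, 0, 0, 0, 0, 0, 0, 0, 0, 0]
}}

```text
clock: 3.48
position: [453.4, -63.2, 31.3]
ee_rot: [0.984, -0.178, 0.001, -0.0]
contact_force: [-0.8, 0.0, 0.0]
gripper_width: 85.0
grasp_force: 0.0
```

{"api": "arm_command", "payload": {
  "steps": [0, 0, 0, 0, 0, 0, 0, 0, 0, 0, 0, 0, 0, 0, 0, 0, 0, 0, 0, 0, 0, 0, 0, 0],
  "grip": 0.03
}}

```text
clock: 4.22
position: [453.0, -63.9, 31.3]
ee_rot: [0.984, -0.178, 0.001, -0.0]
contact_force: [-1.3, 0.0, 5.0]
gripper_width: 43.9
grasp_force: 60.1
```

```bash
python3 - <<'E'
from h import *
print({k:v for k,v in read_state().items() if k in("position","gripper_width","grasp_force","contact_force")})
go(569,-275,110)
E
```

```text
{'position': array([452.98464316, -63.92698027,  31.28715662]), 'contact_force': array([-1.27360037,  0.02685549,  4.984192  ]), 'grasp_force': 60.12508034706116, 'gripper_width': 43.862648998461886}
tx 182.7 ty 156.9 tz -78.7 roll 0.000 psi -0.359 J [ 0.22  0.37 -0.64  0.   -0.56  1.  ]
```

{"api": "arm_command", "payload": {
  "steps": [0, 0, -0.03, 0, 0, 0, -0.03, 0, 0.023, 0.0195, -0.01, 0, 0.023, 0.0195, -0.01, 0, 0.023, 0.0195, 0, 0, 0.023, 0.0195, 0, 0, 0.023, 0.0195, 0, 0, 0.023, 0.0195, 0, 0, 0.023, 0.0195, 0, 0, 0.022, 0.0195, 0, 0, 0, 0, 0, 0, 0, 0, 0, 0]
}}

```text
clock: 5.72
position: [568.2, -274.0, 109.9]
ee_rot: [0.984, -0.179, -0.001, -0.0]
contact_force: [-0.1, -1.1, -1.8]
gripper_width: 43.6
grasp_force: 61.2
```

```bash
python3 - <<'E'
from h import *
print(read_state()["position"],read_state()["gripper_width"],read_state()["contact_force"])
go(569,-275,38)
E
```

```text
[ 568.17510432 -273.95405173  109.94023238] 43.587963868405325 [-0.09116214 -1.13911828 -1.78354991]
tx 1.1 ty 0.7 tz 71.9 roll 0.000 psi -0.359 J [-0.19  0.5  -0.13 -0.   -0.94  1.41]
```

{"api": "arm_command", "payload": {
  "steps": [0.001, 0.001, 0.03, 0, 0, 0, 0.025, 0, 0, 0, 0.01, 0, 0, 0, 0.005, 0, 0, 0, 0.002, 0, 0, 0, 0, 0]
}}

```text
clock: 6.48
position: [569.9, -275.6, 39.1]
ee_rot: [0.984, -0.178, 0.001, 0.0]
contact_force: [-1.2, 0.4, -1.5]
gripper_width: 43.6
grasp_force: 61.2
```

{"api": "arm_command", "payload": {
  "steps": [0, 0, 0, 0, 0, 0, 0, 0, 0, 0, 0, 0, 0, 0, 0, 0, 0, 0, 0, 0, 0, 0, -0.03, 0, 0, 0, -0.04, 0, 0, 0, -0.03, 0],
  "grip": 0.085
}}

```text
clock: 7.48
position: [569.9, -275.7, 140.1]
ee_rot: [0.984, -0.178, 0.001, 0.0]
contact_force: [0.1, -1.2, 0.1]
gripper_width: 85.1
grasp_force: 0.0
```

```bash
python3 - <<'E'
from h import *
go(654,-171,110);go(654,-171,110,0)
E
```

```text
tx 42.0 ty -127.6 tz 30.1 roll 0.000 psi -0.359 J [-0.2   0.47 -0.1   0.   -1.    1.41]
tx 42.0 ty -127.6 tz 30.1 roll -0.359 psi -0.359 J [-0.2   0.47 -0.1   0.   -1.    1.41]
```

{"api": "arm_command", "payload": {
  "steps": [0.0105, -0.032, 0, 0, 0.0105, -0.032, 0, 0, 0.0105, -0.032, 0.015, 0, 0.0105, -0.032, 0.015, 0, 0, 0, 0, 0, 0, 0, 0, 0]
}}

```text
clock: 8.22
position: [653.6, -170.7, 108.4]
ee_rot: [0.984, -0.178, -0.0, 0.0]
contact_force: [-0.2, -1.1, 0.8]
gripper_width: 84.8
grasp_force: 0.0
```

```bash
python3 - <<'E'
from h import *
go(654,-171,7)
A=[]
for n,P in(("side",[654,-171,40]),("top",[569,-275,30]),("side",[569,-275,30])):
    u=proj(n,np.array([P]))[0].round().astype(int)
    im=get_image(n)[:,:,::-1];A.append(cv2.resize(im[u[1]-35:u[1]+35,u[0]-33:u[0]+33],(264,280),interpolation=cv2.INTER_CUBIC))
cv2.imwrite("pics/b.png",np.hstack(A))
E
```

```text
tx 0.5 ty 0.2 tz 101.4 roll 0.000 psi -0.359 J [-0.02  0.57 -0.01  0.   -0.99  1.23]
```

View pics/b.png

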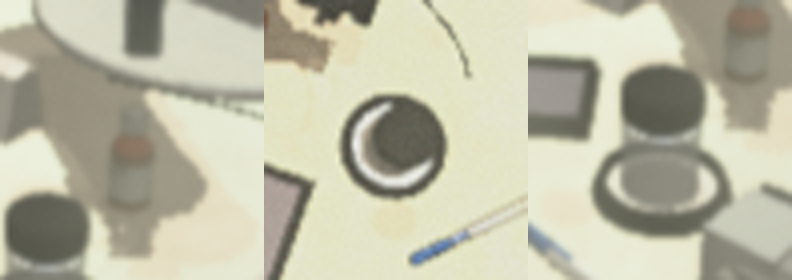

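The case stands upright inside its rim: in the side view at the right, its base lies within the white floor. The bottle at the left stands under the open gripper.

{"api": "arm_command", "payload": {
  "steps": [0, 0, 0.03, 0, 0, 0, 0.03, 0, 0, 0, 0.03, 0, 0, 0, 0.011, 0, 0, 0, 0, 0, 0, 0, 0, 0]
}}

```text
clock: 9.12
position: [654.8, -170.8, 9.0]
ee_rot: [0.984, -0.178, 0.001, -0.0]
contact_force: [0.3, -0.4, -0.1]
gripper_width: 84.9
grasp_force: 0.0
```

{"api": "arm_command", "payload": {
  "steps": [0, 0, 0, 0, 0, 0, 0, 0, 0, 0, 0, 0, 0, 0, 0, 0, 0, 0, 0, 0, 0, 0, 0, 0, 0, 0, 0, 0],
  "grip": 0.01
}}

```text
clock: 10.0
position: [654.2, -170.5, 7.9]
ee_rot: [0.984, -0.178, 0.001, 0.0]
contact_force: [-0.7, 0.3, 4.9]
gripper_width: 24.1
grasp_force: 59.2
```

{"api": "arm_command", "payload": {
  "steps": [0, 0, -0.03, 0, 0, 0, -0.04, 0, 0, 0, -0.04, 0, 0, 0, 0, 0]
}}

```text
clock: 10.5
position: [655.7, -170.6, 120.8]
ee_rot: [0.984, -0.178, 0.003, -0.0]
contact_force: [-0.3, -0.5, -0.7]
gripper_width: 23.7
grasp_force: 58.8
```

```bash
python3 - <<'E'
from h import *
print(read_state()["position"],read_state()["contact_force"])
go(454,158.5,110)
E
```

```text
[ 655.67385516 -170.62895925  120.83094679] [-0.321813   -0.48211872 -0.69196131]
tx -304.3 ty -237.4 tz 10.8 roll 0.000 psi -0.359 J [-0.02  0.56  0.    0.   -1.01  1.23]
```

{"api": "arm_command", "payload": {
  "steps": [-0.034, -0.0264, 0, 0, -0.034, -0.0264, 0, 0, -0.034, -0.0264, 0, 0, -0.034, -0.0264, 0, 0, -0.034, -0.0264, 0, 0, -0.034, -0.0264, 0, 0, -0.034, -0.0264, 0, 0, -0.034, -0.0264, 0, 0, -0.0323, -0.0262, 0.02, 0, 0, 0, 0.02, 0, 0, 0, 0.02, 0, 0, 0, 0, 0, 0, 0, 0, 0]
}}

```text
clock: 12.12
position: [452.2, 158.6, 57.3]
ee_rot: [0.984, -0.179, -0.0, 0.0]
contact_force: [1.1, 0.1, -0.4]
gripper_width: 23.9
grasp_force: 58.9
```

```bash
python3 - <<'E'
from h import *
print(read_state()["gripper_width"])
go(454,158.5,14)
E
```

```text
23.89652034749945
tx 1.7 ty -0.6 tz 43.3 roll 0.000 psi -0.359 J [ 0.68  0.35 -0.56  0.   -0.65  0.53]
```

{"api": "arm_command", "payload": {
  "steps": [0.0017, -0.0006, 0.02, 0, 0, 0, 0.015, 0, 0, 0, 0.006, 0, 0, 0, 0.003, 0, 0, 0, 0, 0]
}}

```text
clock: 12.75
position: [454.3, 158.8, 13.7]
ee_rot: [0.984, -0.178, 0.0, -0.0]
contact_force: [0.3, 0.5, -0.1]
gripper_width: 23.8
grasp_force: 58.9
```

{"api": "arm_command", "payload": {
  "steps": [0, 0, 0, 0, 0, 0, 0, 0, 0, 0, 0, 0, 0, 0, 0, 0, 0, 0, -0.03, 0, 0, 0, -0.04, 0, 0, 0, -0.04, 0],
  "grip": 0.05
}}

```text
clock: 13.62
position: [453.7, 158.5, 124.4]
ee_rot: [0.984, -0.178, -0.0, 0.0]
contact_force: [0.9, 0.1, 0.9]
gripper_width: 50.2
grasp_force: 0.0
```

```bash
python3 - <<'E'
from h import *
# close fingers along cube y: tool y angle = psi-pi/2 ; psi = cube x angle .578
go(387,268,70,.578)
E
```

```text
tx -100.9 ty -79.1 tz 54.4 roll -0.937 psi -0.359 J [ 0.67  0.26 -0.49  0.   -0.83  0.54]
```

{"api": "arm_command", "payload": {
  "steps": [-0.025, -0.02, 0, 0, -0.025, -0.02, 0, 0, -0.025, -0.02, 0, 0, -0.026, -0.019, 0, 0, 0, 0, 0.01, -0.156, 0, 0, 0.01, -0.156, 0, 0, 0.01, -0.156, 0, 0, 0.01, -0.156, 0, 0, 0, -0.156, 0, 0, 0, -0.157, 0, 0, 0, 0, 0, 0, 0, 0],
  "grip": 0.085
}}

```text
clock: 15.12
position: [387.1, 268.1, 83.3]
ee_rot: [0.959, 0.284, -0.0, -0.0]
contact_force: [-0.5, -0.3, 0.5]
gripper_width: 85.0
grasp_force: 0.0
```

```bash
python3 - <<'E'
from h import *
go(387,268,8,.578)
A=[]
for n,P in(("top",[387,268,20]),("side",[387,268,20]),("top",[454,158,20]),("side",[454,158,20])):
    u=proj(n,np.array([P]))[0].round().astype(int)
    im=get_image(n)[:,:,::-1];A.append(cv2.resize(im[u[1]-35:u[1]+35,u[0]-25:u[0]+25],(200,280),interpolation=cv2.INTER_CUBIC))
cv2.imwrite("pics/d.png",np.hstack(A))
E
```

```text
tx -0.2 ty -0.0 tz 75.3 roll -0.002 psi 0.576 J [ 0.95  0.3  -0.56 -0.   -0.71  1.19]
```

View pics/d.png

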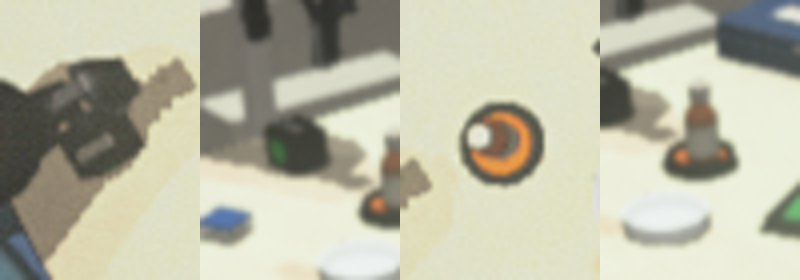

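The bottle stands upright on the orange floor, at (500,140) in the top view and (705,140) in the side view. The cube lies under the open fingers, aligned with them, at (100,140).

{"api": "arm_command", "payload": {
  "steps": [0, 0, 0.03, 0, 0, 0, 0.03, 0, 0, 0, 0.015, 0, 0, 0, 0, 0, 0, 0, 0, 0]
}}

```text
clock: 15.95
position: [387.5, 268.6, 8.9]
ee_rot: [0.958, 0.285, 0.0, -0.0]
contact_force: [-0.4, 0.0, -0.3]
gripper_width: 85.1
grasp_force: 0.0
```

{"api": "arm_command", "payload": {
  "steps": [0, 0, 0, 0, 0, 0, 0, 0, 0, 0, 0, 0, 0, 0, 0, 0, 0, 0, 0, 0, 0, 0, 0, 0],
  "grip": 0.02
}}

```text
clock: 16.7
position: [387.6, 268.6, 9.0]
ee_rot: [0.958, 0.285, 0.001, -0.0]
contact_force: [-1.4, -1.0, 6.3]
gripper_width: 39.3
grasp_force: 61.1
```

{"api": "arm_command", "payload": {
  "steps": [0, 0, -0.03, 0, 0, 0, -0.04, 0, 0, 0, -0.03, 0, 0, 0, 0, 0]
}}

```text
clock: 17.2
position: [388.0, 269.2, 110.3]
ee_rot: [0.958, 0.285, 0.002, -0.002]
contact_force: [-0.0, -0.6, -1.6]
gripper_width: 38.9
grasp_force: 60.5
```

```bash
python3 - <<'E'
from h import *
print(read_state()["position"],read_state()["contact_force"])
go(529,48.8,100,.972)
E
```

```text
[387.98289083 269.16840868 110.31038002] [-0.03871484 -0.62253779 -1.63561589]
tx -2.4 ty 261.6 tz 10.3 roll -0.394 psi 0.578 J [ 0.95  0.26 -0.53  0.   -0.78  1.2 ]
```

{"api": "arm_command", "payload": {
  "steps": [0, 0.0436, 0, 0, 0, 0.0436, 0, 0, 0, 0.0436, 0, 0, 0, 0.0436, 0, 0, -0.001, 0.0436, 0, 0, -0.001, 0.0436, 0, 0, 0, 0, 0.02, -0.13, 0, 0, 0.02, -0.132, 0, 0, 0.01, -0.132, 0, 0, 0, 0, 0, 0, 0, 0]
}}

```text
clock: 18.58
position: [528.3, 47.9, 57.9]
ee_rot: [0.885, 0.466, -0.0, -0.0]
contact_force: [0.0, 0.3, -0.2]
gripper_width: 39.5
grasp_force: 60.8
```

```bash
python3 - <<'E'
from h import *
go(529,48.8,14.5,.972)
E
```

```text
tx 1.2 ty 0.1 tz 43.4 roll -0.002 psi 0.970 J [ 0.4   0.42 -0.44 -0.   -0.71  2.14]
```

{"api": "arm_command", "payload": {
  "steps": [0.001, 0, 0.02, 0, 0, 0, 0.015, 0, 0, 0, 0.006, 0, 0, 0, 0.003, 0, 0, 0, 0, 0]
}}

```text
clock: 19.2
position: [529.3, 48.9, 14.6]
ee_rot: [0.884, 0.467, 0.0, 0.0]
contact_force: [-0.2, 0.0, 0.3]
gripper_width: 39.1
grasp_force: 60.8
```

{"api": "arm_command", "payload": {
  "steps": [0, 0, 0, 0, 0, 0, 0, 0, 0, 0, 0, 0, 0, 0, 0, 0, 0, 0, -0.03, 0, 0, 0, -0.04, 0, 0, 0, -0.03, 0, 0, 0, 0, 0],
  "grip": 0.065
}}

```text
clock: 20.2
position: [530.6, 49.3, 116.9]
ee_rot: [0.884, 0.467, 0.003, 0.0]
contact_force: [-0.7, -1.0, -0.4]
gripper_width: 65.3
grasp_force: 0.0
```

```bash
python3 - <<'E'
from h import *
go(596.5,-54,70,.58)
A=[]
for n,P in(("top",[529,49,20]),("side",[529,49,20]),("top",[597,-54,20]),("side",[597,-54,20])):
    u=proj(n,np.array([P]))[0].round().astype(int)
    im=get_image(n)[:,:,::-1];A.append(cv2.resize(im[u[1]-35:u[1]+35,u[0]-25:u[0]+25],(200,280),interpolation=cv2.INTER_CUBIC))
cv2.imwrite("pics/e.png",np.hstack(A))
E
```

```text
tx -48.3 ty 112.6 tz 46.9 roll 0.393 psi 0.973 J [ 0.4   0.34 -0.38  0.   -0.84  2.15]
```

View pics/e.png

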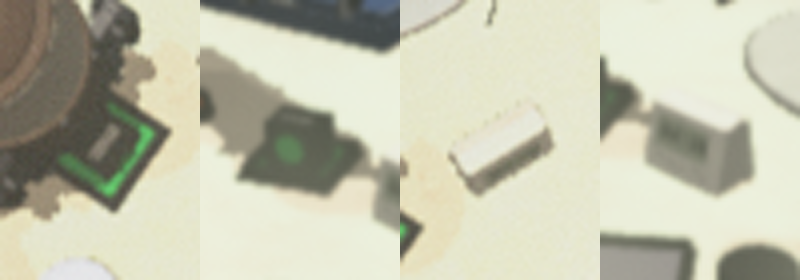

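The cube sits flat in the green holder, at (105,150) in the top view and (290,140) in the side view. The timer stands untouched at (500,145).

{"api": "arm_command", "payload": {
  "steps": [-0.012, 0.028, 0, 0, -0.012, 0.028, 0, 0, -0.012, 0.028, 0, 0, -0.012, 0.0285, 0, 0, 0, 0, 0.01, 0.131, 0, 0, 0.01, 0.131, 0, 0, 0.01, 0.131, 0, 0, 0, 0, 0, 0, 0, 0],
  "grip": 0.0854
}}

```text
clock: 21.52
position: [594.8, -54.3, 83.9]
ee_rot: [0.958, 0.287, -0.0, 0.0]
contact_force: [0.2, -0.1, 0.5]
gripper_width: 85.3
grasp_force: 0.0
```

```bash
python3 - <<'E'
from h import *
go(596.5,-54,7,.58)
A=[]
for n,P in(("top",[597,-54,40]),("side",[597,-54,40])):
    u=proj(n,np.array([P]))[0].round().astype(int)
    im=get_image(n)[:,:,::-1];A.append(cv2.resize(im[u[1]-30:u[1]+30,u[0]-30:u[0]+30],(390,390),interpolation=cv2.INTER_CUBIC))
cv2.imwrite("pics/f.png",np.hstack(A))
E
```

```text
tx 1.6 ty 0.6 tz 76.9 roll 0.001 psi 0.581 J [ 0.18  0.48 -0.25  0.   -0.85  1.97]
```

View pics/f.png

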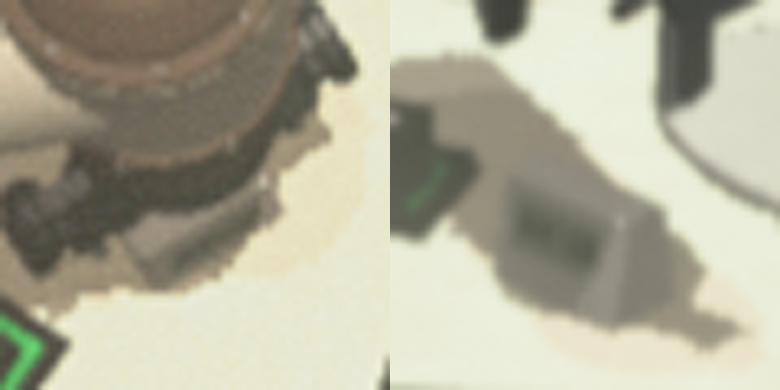

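The fingers, at (40,220) and (330,50) in the left half, straddle the timer's long axis with room on both ends. I'll go down in two stages and check the force.

{"api": "arm_command", "payload": {
  "steps": [0.0015, 0.0005, 0.015, 0, 0, 0, 0.015, 0, 0, 0, 0.01, 0, 0, 0, 0, 0]
}}

```text
clock: 22.12
position: [595.6, -54.0, 42.8]
ee_rot: [0.958, 0.286, -0.001, -0.0]
contact_force: [-0.9, -0.1, -0.6]
gripper_width: 85.2
grasp_force: 0.0
```

{"api": "arm_command", "payload": {
  "steps": [0, 0, 0.015, 0, 0, 0, 0.012, 0, 0, 0, 0.01, 0, 0, 0, 0, 0]
}}

```text
clock: 22.62
position: [595.7, -54.0, 6.1]
ee_rot: [0.958, 0.286, -0.001, -0.0]
contact_force: [-0.1, -0.0, -0.5]
gripper_width: 85.4
grasp_force: 0.0
```

{"api": "arm_command", "payload": {
  "steps": [0, 0, 0, 0, 0, 0, 0, 0, 0, 0, 0, 0, 0, 0, 0, 0, 0, 0, 0, 0],
  "grip": 0.05
}}

```text
clock: 23.25
position: [597.0, -53.8, 8.0]
ee_rot: [0.958, 0.286, 0.001, 0.0]
contact_force: [-0.4, 1.7, 3.9]
gripper_width: 66.9
grasp_force: 67.4
```

{"api": "arm_command", "payload": {
  "steps": [0, 0, -0.02, 0, 0, 0, -0.03, 0, 0, 0, -0.03, 0, 0, 0, 0, 0]
}}

```text
clock: 23.75
position: [597.7, -53.8, 89.3]
ee_rot: [0.958, 0.286, 0.002, 0.0]
contact_force: [-0.3, 0.6, -1.3]
gripper_width: 67.1
grasp_force: 67.1
```

```bash
python3 - <<'E'
from h import *
print(read_state()["position"])
go(508.5,-168,70,1.211)
E
```

```text
[597.65086237 -53.83075127  89.26032659]
tx -137.1 ty 46.7 tz 19.3 roll -0.632 psi 0.579 J [ 0.18  0.47 -0.24  0.   -0.85  1.97]
```

{"api": "arm_command", "payload": {
  "steps": [-0.034, 0.0115, 0, 0, -0.034, 0.0115, 0, 0, -0.034, 0.0115, 0, 0, -0.035, 0.012, 0, 0, 0, 0, 0, -0.158, 0, 0, 0, -0.158, 0, 0, 0.01, -0.158, 0, 0, 0.01, -0.158, 0, 0, 0.01, 0, 0, 0, 0, 0]
}}

```text
clock: 25.0
position: [506.0, -167.7, 55.7]
ee_rot: [0.823, 0.568, -0.001, -0.001]
contact_force: [-0.6, -0.9, -0.4]
gripper_width: 67.1
grasp_force: 67.1
```

```bash
python3 - <<'E'
from h import *
go(508.5,-168,13.5,1.211)
A=[]
for n,P in(("top",[508,-168,40]),("side",[508,-168,30])):
    u=proj(n,np.array([P]))[0].round().astype(int)
    im=get_image(n)[:,:,::-1];A.append(cv2.resize(im[u[1]-30:u[1]+30,u[0]-30:u[0]+30],(390,390),interpolation=cv2.INTER_CUBIC))
cv2.imwrite("pics/g.png",np.hstack(A))
E
```

```text
tx 0.6 ty 2.5 tz 42.2 roll -0.002 psi 1.209 J [-0.02  0.43 -0.43 -0.   -0.71  2.8 ]
```

View pics/g.png

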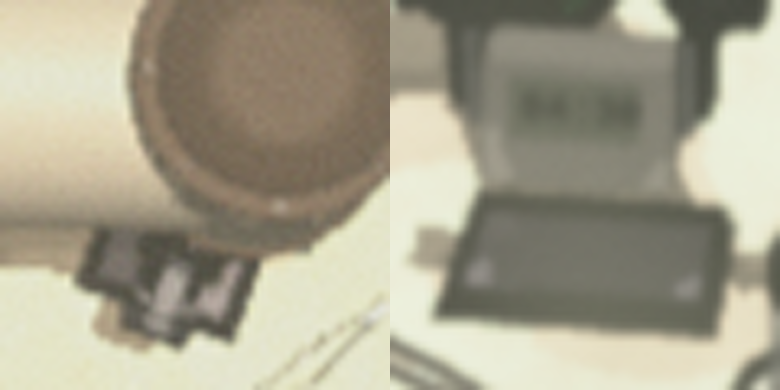

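The timer is held level with its display facing the side camera. Its lower front edge is at about (578,190), above the grey floor.

```bash
python3 - <<'E'
from h import *
u=proj("side",np.array([[508,-168,30]]))[0].round()
for px in((90,185),(190,192),(290,197)):
    P=ray("side",u-30+np.array(px)/6.5-.4,48);d=P-[506,-167.7];a=1.209
    print(P.round(1),"along x %.1f y %.1f"%(d@[np.cos(a),np.sin(a)],d@[-np.sin(a),np.cos(a)]))
E
```

```text
[ 467.7 -180.2] along x -25.3 y 31.4
[ 500.7 -192.7] along x -25.3 y -3.9
[ 533.8 -203.8] along x -23.9 y -38.8
```

{"api": "arm_command", "payload": {
  "steps": [0.0025, 0.0025, 0.02, 0, 0, 0, 0.015, 0, 0, 0, 0.005, 0, 0, 0, 0.002, 0, 0, 0, 0, 0]
}}

```text
clock: 25.72
position: [510.7, -166.4, 15.6]
ee_rot: [0.822, 0.569, 0.0, 0.0]
contact_force: [-0.2, -0.3, -0.1]
gripper_width: 66.9
grasp_force: 67.1
```

{"api": "arm_command", "payload": {
  "steps": [0, 0, 0, 0, 0, 0, 0, 0, 0, 0, 0, 0, 0, 0, 0, 0, 0, 0, -0.03, 0, 0, 0, -0.04, 0, 0, 0, -0.04, 0, -0.05, 0, -0.02, 0, -0.05, 0, -0.02, 0, 0, -0.06, -0.02, 0, 0, -0.06, -0.02, 0, 0, -0.06, 0, 0, 0, 0, 0, 0],
  "grip": 0.0854
}}

```text
clock: 27.35
position: [303.8, -196.1, 204.8]
ee_rot: [0.822, 0.569, 0.0, -0.0]
contact_force: [0.6, -0.1, 0.1]
gripper_width: 85.3
grasp_force: 0.0
```

```bash
python3 - <<'E'
from h import *
t=get_image("top")[:,:,::-1];s=get_image("side")[:,:,::-1]
a=cv2.resize(t[150:300,125:365],(800,300*800//480),interpolation=cv2.INTER_CUBIC)[:,:,:]
cv2.imwrite("pics/h1.png",a)
cv2.imwrite("pics/h2.png",cv2.resize(s[160:290,180:350],(780,596),interpolation=cv2.INTER_CUBIC))
E
```

```text
(no output)
```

View pics/h1.png

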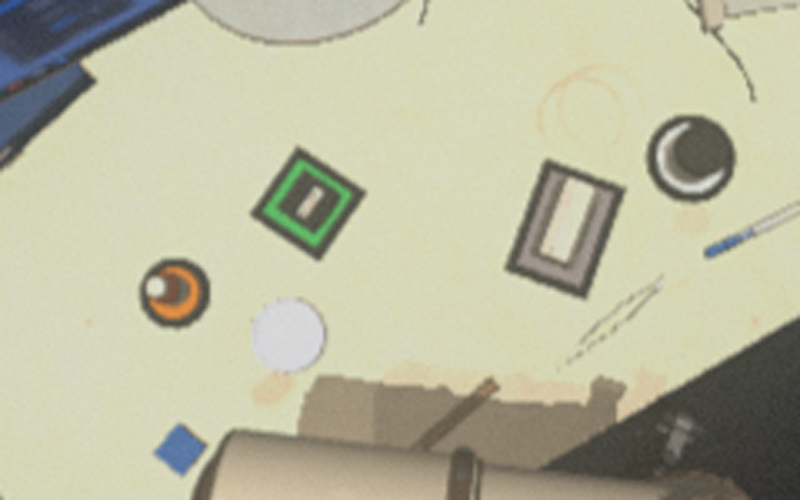

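View pics/h2.png

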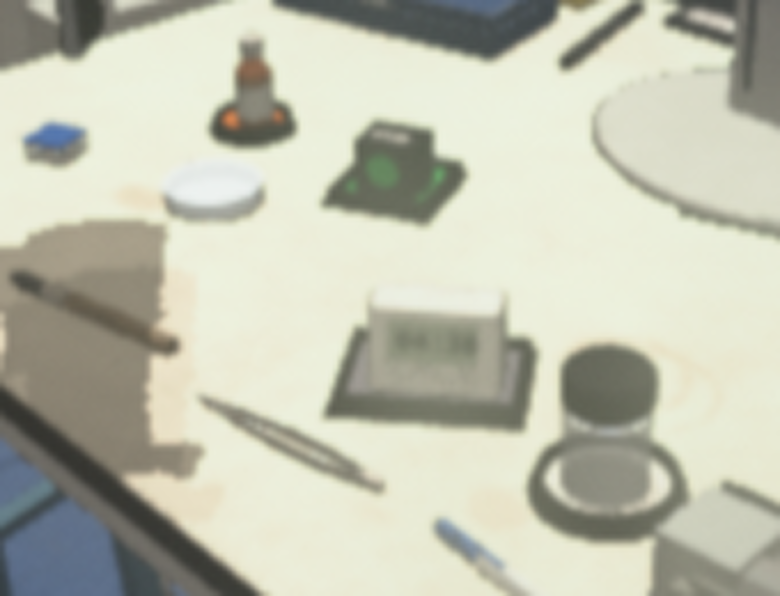

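All four stand upright inside their rims: bottle (175,290), cube (310,203), timer (567,225) and case (692,157) in the top view. The dish at (289,335) is where it was, and the arm is clear.

```bash
python3 -c "
from bench import *
print(job_done())"
```

```text
the job is handed in; nothing more can be done
None
```

The case, bottle, cube and timer each stand upright in their own holders, placed in the order asked; the culture dish was not moved, and the job was handed in at about 27 s.

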